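# Clamp the board test fixture and start the test

### The job

The circuit board is in the test fixture under the dark clamping frame: turn both steel bolt knobs on the frame clockwise, fully home against their stops (bars in line with each other, along the fixture's long side). Only then twist the bar-shaped start switch on the grey control box clockwise to its stop, hold it there for a good second, and let go so that it springs all the way back. Do not disturb the round setting dial beside it, and leave everything else on the bench where it is.

Things in the scene. Friction and masses are not known exactly. Their poses are not given: they have to be found in the camera images.
- fixture: test fixture fixed to the bench: aluminium base with a green circuit board seen through the window of a dark steel clamping frame, 150 mm (its x) by 210 mm (its y, the long side), top of the frame 50 mm high, steel lands under the bolts to 52 mm. Origin: centre of the underside.
- bolt_a_grip (a point): grip point of the steel bolt knob at the fixture's +y end (75 mm from the fixture's centre), on its turning axis, 85.5 mm above the bench. The knob is a bar 62 mm long, 16 mm wide, 36 mm high, its top 11 mm above this point, on a round flange 50 mm wide, 8 mm thick, whose top is 25 mm below this point. Its z points up; its x runs along the bar, its y across it.
- bolt_a (a joint): turn of that bolt knob, rad, clockwise from above; 0 = fully loose (bar across the fixture's long side), 1.571 = fully home at its stop (bar along the long side). Stays where it is left; starts 0.15 to 0.6. Turns with about 0.05 N m.
- bolt_b_grip (a point): the same point on the identical bolt knob at the fixture's -y end, 75 mm from the fixture's centre. Its z points up; its x runs along the bar, its y across it.
- bolt_b (a joint): turn of that bolt knob, same meaning as bolt_a.
- control: grey sheet-metal control box fixed to the bench, 130 mm (its x) by 200 mm (its y), 60 mm high. Origin: centre of the underside. Its start switch stands at (0, +50 mm), its round dial at (-20 mm, -55 mm).
- start_grip (a point): grip point of the black start switch, on its turning axis, 97.5 mm above the bench. A bar 70 mm long, 16 mm wide, 36 mm high, its top 11 mm above this point, on a round flange 50 mm wide, 8 mm thick, whose top is 25 mm below this point. White line on the nose (the bar's -x end). Its z points up; its x runs along the bar, its y across it.
- start (a joint): turn of the start switch, rad, clockwise from above; 0 = at rest, 1.1 = at its stop. A spring (0.05 N m at rest, 0.14 N m at the stop) returns it to 0 when let go.
- dial_mark (a point): rim mark of the round setting dial on the control box (black, 44 mm across, top 78.5 mm above the bench); the point lies 20 mm from the dial's axis. Not to be turned.
- bowl: bystander, loose: orange plastic bowl, 84 mm across, 45 mm high. Origin: centre of its underside. Leave it alone.
- spool: bystander, loose: solder spool standing on its end, 64 mm across, 50 mm high. Origin: centre of its underside. Leave it alone.
- screwdriver: bystander, loose: screwdriver, 170 mm long, 26 mm high, red handle. Origin: centre of its underside. Leave it alone.
- hammer: bystander, loose: hammer, 260 mm long, 26 mm high. Origin: centre of its underside. Leave it alone.
- tape: bystander, loose: roll of black tape lying flat, 90 mm across, 24 mm high. Origin: centre of its underside. Leave it alone.
- cup: bystander, loose: white plastic cup, 72 mm across, 85 mm high. Origin: centre of its underside. Leave it alone.
- wrench: bystander, loose: steel wrench, 180 mm long, 8 mm high. Origin: centre of its underside. Leave it alone.
Mind the look-alikes: they are no part of the job. What is shaped like the control but yellow is not meant.

How it is judged:
On the way, in this order (a step that is already met when the one before it is completed fails the run):
1. both bolt knobs are fully home (value of joint each of bolt_a, bolt_b above 1.47 rad), for 0.2 s.
2. the start switch is held at its stop for 0.8 s (value of joint start above 1 rad), for 0.8 s.
At the end, for the whole second after the job is handed in: Both bolt knobs are still home (within 0.1 rad of their stops), the start switch has been held at its stop (within 0.1 rad) for at least 0.8 s after that, and it has sprung back to rest (within 0.06 rad) (all of step 1 and value of joint start between -0.06 and 0.06 rad and velocity of joint start below 0.05 rad/s); the robot touches nothing.
It fails at once if the start switch is turned more than 0.3 rad while a bolt knob is not home (more than 0.15 rad short of its stop) (value of joint start above 0.3 rad and value of joint any of bolt_a, bolt_b below 1.42 rad).
It fails at once if the setting dial is turned (its rim mark moves more than 6 mm) (distance of dial_mark from where it was at the start of the episode above 0.006 m).
It fails at once if a loose thing on the bench is moved by more than 30 mm (distance of any of bowl, spool, screwdriver, hammer, tape, cup, wrench from where it was at the start of the episode above 0.03 m).
It also fails if it takes over 72 s, if anything falls off the work surface, if the arm or the gripper's body presses on something with over 40 N, if the wrist force passes 120 N, or if a joint passes its speed limit or range.

### The arm

A 6-joint arm with a two-finger parallel gripper is mounted at the origin on the work surface. World frame = base frame: x ahead of the robot, y to its left, z up, the work surface at z = 0. Lengths are in m, angles in rad, forces in N, time in s.
With the tool pointing down it reaches from about 0.35 to 0.975 m from the base axis. Payload 4.9 kg.
Tool frame: the origin (TCP) lies on the centre line of the jaws, within the pads' length; the fingertips stand 19 mm ahead of it and the grasp point (between the pads) is the TCP; z points along the fingers, y is the line along which they close (so a half turn about z gives the same grasp; the last joint's range is limited). The gripper opens to 85 mm and grips with 20 to 120 N. Pads are 22 mm wide; open, the fingers measure 114 mm over their backs; the gripper's body (76 mm by 85 mm) begins 54 mm behind the grasp point. The pads swing forward as they close: fully open they stand 13 mm farther back than shut.
Start: joints at [-1.245, 0.053, 1.613, -0, 1.476, -0.119], TCP at [0.269, -0.564, 0.25] pointing down, gripper open.
Joint ranges: [-3.01, 3.01], [-1.01, 2.22], [0.06, 2.58], [-1.02, 4.17], [0.09, 2.62], [-3.14, 3.14]. Speed limits (rad/s): [2.57, 2.57, 3.14, 3.14, 3.14, 3.14].

### API

Orientations are given as a unit quaternion [w, x, y, z].
In Python, from plant import state, grab_frame, ticket, spotter gives the robot as it stands.
- The arm moves only by the tool apply_moves, never from a script. Its argument "series" is a list of rows, each an object of numbers: "jaw": the closure, from 0 (fully open) to 1 (shut); "dx", "dy", "dz": the shift along the tool's x, y, z in mm; "turn": the turn about the tool's z in rad. A call has 1 to 5 rows; each row is the pose to reach, as a shift and turn from the pose commanded when the call began, along the tool's axes at that moment; what a row does not reach only later rows make up. A row lasts 1/12 s, in which the tool goes at most 41.7 mm and 7.16 degrees, less where a joint would pass 70% of its speed; a pose out of reach is approached as far as the arm can. A call with a gripper value outside its range is refused whole. The fingers move at their own pace and stop on an object; the grip force is fixed at half the most. Time passes only in rows, so rows that repeat a pose let the fingers close. It gives the time, the measured TCP pose, the force, the opening and the grip force at its end, in the units of the state.
- state(): the state, without advancing time (a new reading comes with each control period).
- grab_frame(name): name is "side" or "top"; returns a dict with "pixels" (400x640x3 uint8, red, green, blue), "mtx" (3x3 intrinsics, pixels), "dist_coeffs" ([k1, k2, p1, p2, k3] as OpenCV has them; the pictures are not rectified), "camera_from_world" (4x4, takes a point from world to camera coordinates). Camera axes: x right, y down, z forward; pixel columns grow to the right and rows downward; lengths in m; the calibration is good to about 2 mm. A picture is of the moment at which its call begins. There is no depth.
- ticket.job_done(): hands the job in; it is judged then, once.
Trained networks look in a picture, given as the dict that the camera call returned (one of the last four; its "shot" number tells which), for a name from the list of things; names that differ only in an ending like _2 or _b are one class to them, and where a whole thing is asked for, a point or a joint stands for the part that bears it (a point fixed in the world has none). Each returns a list of dicts, best first, with "conf" (0 to 1); they miss things now and then, are a little off and sometimes report something else, mostly with a low value. They report only what shows in the picture. A call takes as long as a camera call. They do not tell look-alikes from the thing itself.
- spotter.outline_of(picture, target): "region" (400x640 bool, what is visible of it) and "extent" ([left, top, right, bottom] in pixels, round what is visible of it).
The state is a dict: "time": time; "joint_pos": joint angles; "joint_vel": joint speeds; "joint_efforts": joint torques, N m; "tool_pos": TCP position; "tool_rot": TCP orientation; "contact_force": force on the tool from outside, world axes, zero at the start; "ft_torque": the same for the moment, N m; "gripper_width": opening from 0.0 (shut) to 1.0 (fully open); "grasp_force": force on a finger pad.
Only numpy, scipy, OpenCV 4.12 (cv2) and the standard library are available. Lean on these libraries where they do the work, as an engineer would, in place of code of your own. Each camera call takes 0.05 s, during which the arm holds its last target. There are 200 camera calls.

## Working session

There is one attempt and no reset: what is moved stays moved. The work goes in short steps, Python scripts to look and compute and a tool call to move; the robot and the scene stay as the last step left them, time stands still between calls to the robot, and variables do not carry over. Pictures are saved under pics/ and viewed, at most 10 in all, crops included, and the job is handed in when it is done.

Besides the shell and the picture viewer there is one more tool, called by a JSON object that holds its "op" and its "data". apply_moves: Moves the arm, as the interface text tells. Its arguments: {"type":"object","properties":{"series":{"type":"array","items":{"type":"object","properties":{"jaw":{"type":"number"},"dx":{"type":"number"},"dy":{"type":"number"},"dz":{"type":"number"},"turn":{"type":"number"}}}}},"required":["series"]}

```bash
mkdir -p pics; cat > h.py <<'E'
import numpy as np, cv2
from plant import state, grab_frame, ticket, spotter
def shot(n,fn=None):
    f=grab_frame(n)
    if fn: cv2.imwrite('pics/'+fn,f['pixels'][:,:,::-1])
    return f
def onplane(f,uv,z):
    uv=np.array(uv,float).reshape(-1,1,2)
    p=cv2.undistortPoints(uv,np.array(f['mtx']),np.array(f['dist_coeffs'])).reshape(-1,2)
    T=np.array(f['camera_from_world']);R=T[:3,:3];c=-R.T@T[:3,3]
    d=np.c_[p,np.ones(len(p))]@R
    return c+d*((np.reshape(z,(-1,1))-c[2])/d[:,2:])
def tri(f1,uv1,f2,uv2):
    a=onplane(f1,uv1,0.)[0];b=onplane(f2,uv2,0.)[0]
    cs=[]
    for f in(f1,f2):
        T=np.array(f['camera_from_world']);cs.append(-T[:3,:3].T@T[:3,3])
    d1=a-cs[0];d2=b-cs[1]
    s=np.linalg.lstsq(np.c_[d1,-d2],cs[1]-cs[0],rcond=None)[0]
    p=cs[0]+d1*s[0];q=cs[1]+d2*s[1]
    return (p+q)/2,np.linalg.norm(p-q)
def proj(f,P):
    T=np.array(f['camera_from_world'])
    return cv2.projectPoints(np.array(P,float).reshape(-1,1,3),cv2.Rodrigues(T[:3,:3])[0],T[:3,3],np.array(f['mtx']),np.array(f['dist_coeffs']))[0].reshape(-1,2)
E
python3 - <<'E'
from h import *
import pickle
np.set_printoptions(precision=3,suppress=True)
t=shot('top','top0.png');s=shot('side','side0.png')
for n,f in(('top',t),('side',s)):
    T=np.array(f['camera_from_world']);print(n,-T[:3,:3].T@T[:3,3])
    for k in('bolt_a_grip','start_grip','control','fixture','dial_mark'):
        for o in spotter.outline_of(f,k):
            r=o['region'];m=cv2.moments(r.astype(np.uint8),True)
            print(k,round(o['conf'],2),o['extent'],round(m['m10']/m['m00'],1),round(m['m01']/m['m00'],1))
pickle.dump((t,s),open('f0.pkl','wb'));print(state())
E
```

```text
top [0.375 0.012 1.661]
bolt_a_grip 0.68 [361.1, 174.1, 372.9, 190.8] 367.8 182.9
start_grip 0.7 [224.6, 202.6, 242.8, 217.6] 233.2 208.8
start_grip 0.53 [171.9, 273.3, 191.3, 296.3] 179.7 284.2
start_grip 0.53 [376.0, 259.1, 391.6, 284.6] 384.0 271.2
control 0.97 [214.7, 183.6, 286.8, 230.0] 250.4 207.3
control 0.91 [361.4, 251.0, 432.9, 294.7] 398.8 270.5
control 0.87 [160.2, 250.9, 232.5, 307.2] 198.3 278.1
fixture 0.7 [356.3, 160.3, 427.9, 210.6] 389.5 183.1
fixture 0.24 [286.2, 121.6, 364.6, 144.8] 316.7 132.2
dial_mark 0.73 [409.3, 269.9, 429.3, 286.4] 417.9 275.9
dial_mark 0.58 [208.5, 272.5, 221.4, 286.3] 214.4 279.8
dial_mark 0.46 [261.9, 202.4, 276.2, 217.6] 267.4 210.0
side [ 0.488 -1.24   0.944]
bolt_a_grip 0.91 [326.2, 221.4, 345.6, 245.6] 334.2 234.4
bolt_a_grip 0.53 [309.4, 224.7, 371.6, 297.8] 337.1 265.3
bolt_a_grip 0.4 [284.5, 202.8, 310.1, 225.8] 295.9 212.1
start_grip 0.97 [215.8, 228.8, 246.6, 251.9] 232.5 239.2
start_grip 0.82 [299.2, 148.1, 320.8, 160.0] 309.6 153.4
start_grip 0.5 [238.4, 123.4, 258.6, 142.2] 248.5 130.1
control 0.82 [201.4, 228.8, 259.1, 303.1
[... 230 characters left out ...]
dial_mark 0.68 [214.6, 259.6, 231.1, 278.7] 220.6 268.9
dial_mark 0.5 [304.3, 166.1, 315.0, 180.8] 307.8 172.9
dial_mark 0.46 [374.5, 192.9, 401.3, 251.8] 390.3 218.0
dial_mark 0.19 [373.0, 160.7, 386.6, 184.2] 379.0 171.6
{'time': 0.6, 'joint_pos': array([-1.245,  0.053,  1.613,  0.   ,  1.476, -0.119]), 'joint_vel': array([ 0.001, -0.001, -0.001, -0.   ,  0.   , -0.001]), 'joint_efforts': array([ -0.001, -39.341, -37.023,  -0.   ,   0.001,   0.   ]), 'tool_pos': array([ 0.269, -0.564,  0.25 ]), 'tool_rot': array([0.   , 0.975, 0.221, 0.   ]), 'contact_force': array([0.011, 0.093, 0.041]), 'ft_torque': array([ 0.019, -0.024, -0.054]), 'grasp_force': 0.0, 'gripper_width': 0.9998740855568218}
```

```bash
python3 - <<'E'
import cv2
t=cv2.imread('pics/top0.png')[100:330,130:450];cv2.imwrite('pics/t0c.png',cv2.resize(t,(800,575),interpolation=cv2.INTER_CUBIC))
t=cv2.imread('pics/side0.png')[100:330,170:450];cv2.imwrite('pics/s0c.png',cv2.resize(t,(700,575),interpolation=cv2.INTER_CUBIC))
E
```

```text
(no output)
```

View pics/t0c.png

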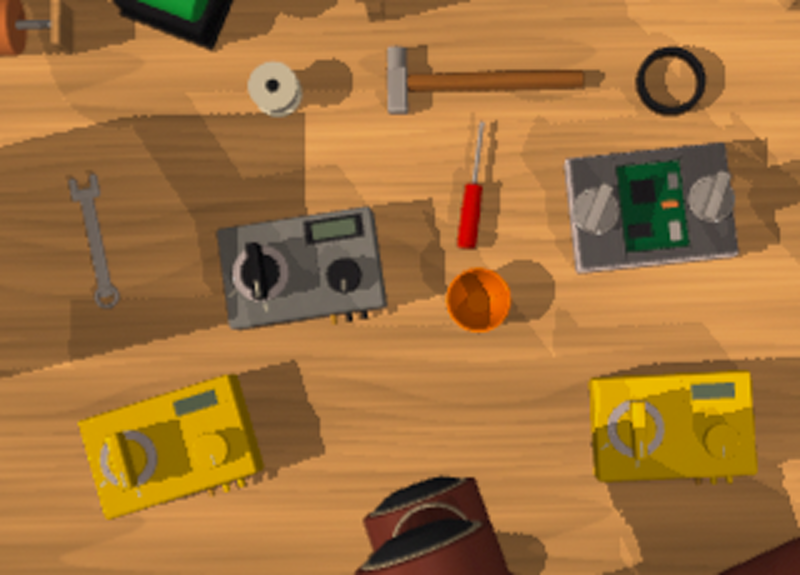

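View pics/s0c.png

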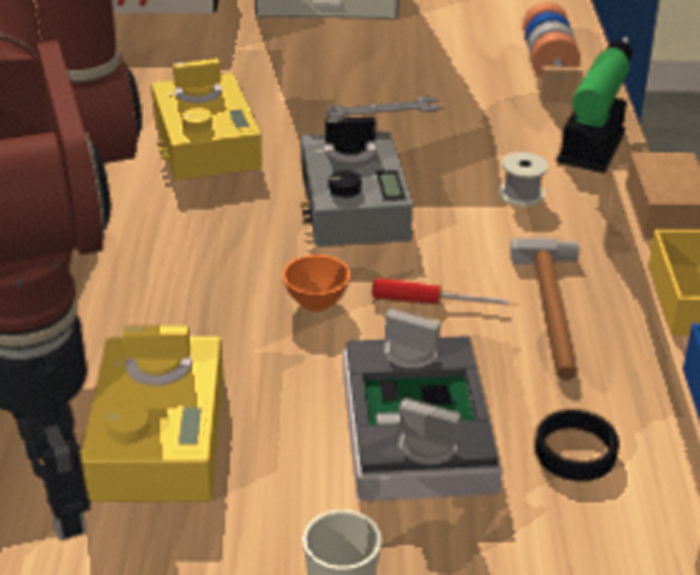

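The top view shows the grey control at about (250,206), with the dark bar switch on its left and the dial on its right. The fixture is at about (390,183), its bolt bars tilted clockwise. The side view shows both of these as well, and the yellow boxes are decoys. Next I'll fit box models to the masks and check them with an overlay.

```bash
cat > fit.py <<'E'
from h import *
import pickle
from scipy.optimize import minimize
np.set_printoptions(precision=3,suppress=True)
t,s=pickle.load(open('f0.pkl','rb'))
def box(p,a,b,h,z0=0):
    c,n=np.cos(p[2]),np.sin(p[2])
    return np.array([[p[0]+c*x-n*y,p[1]+n*x+c*y,z] for z in(z0,h) for x,y in((-a/2,-b/2),(a/2,-b/2),(a/2,b/2),(-a/2,b/2))])
if __name__=='__main__':
    t=shot('top');out={}
    def hullmask(f,P):
        m=np.zeros((1600,2560),np.uint8)
        h=cv2.convexHull(proj(f,P).astype(np.float32)*4+1.5);cv2.fillConvexPoly(m,np.round(h*16).astype(np.int32),1,shift=4)
        return m
    for k,h,ab in(('control',.06,(.13,.2)),('fixture',.05,(.15,.21))):
        o=spotter.outline_of(t,k)[0];print(k,o['conf'],o['extent'])
        M=cv2.resize(o['region'].astype(np.float32),(2560,1600),interpolation=cv2.INTER_LINEAR)
        M=(M>.5)
        e=o['extent'];g=onplane(t,[(e[0]+e[2])/2,(e[1]+e[3])/2],h)[0]
        best=None
        for y0 in(-.1,.1):
            f=lambda q:-(lambda A:(A&M).sum()/(A|M).sum())(hullmask(t,box([q[0]/100,q[1]/100,q[2]/10],*ab,h))>0)
            r=minimize(f,[g[0]*100,g[1]*100,y0*10],method='Nelder-Mead',options=dict(initial_simplex=np.array([[g[0]*100,g[1]*100,y0*10]]*4)+np.vstack([np.zeros(3),np.eye(3)])))
            if best is None or r.fun<best.fun:best=r
        p=best.x/[100,100,10];print(k,p,best.fun);out[k]=p
    pickle.dump(out,open('pose.pkl','wb'))
    def crop(f,P,w,h,sc,fn,boxes):
        c=proj(f,P)[0].round().astype(int);x0,y0=c[0]-w//2,c[1]-h//2
        im=cv2.resize(f['pixels'][y0:y0+h,x0:x0+w,::-1],None,fx=sc,fy=sc,interpolation=cv2.INTER_CUBIC)
        for B in boxes:
            q=np.round(((proj(f,B)-[x0,y0]+.5)*sc)).astype(np.int32)
            cv2.polylines(im,[q],True,(255,0,255),1)
        print(fn,'origin',x0,y0,'scale',sc);return im
    ims=[]
    for n,f in(('t',t),('s',s)):
        for k,h,ab in(('control',.06,(.13,.2)),('fixture',.05,(.15,.21))):
            p=out[k];B=box(p,*ab,h)[4:]
            ims.append(crop(f,[p[0],p[1],h],80,60,5,n+k,[B]))
    cv2.imwrite('pics/c1.png',np.vstack([np.hstack(ims[:2]),np.hstack(ims[2:])]))
E
python3 fit.py
```

```text
control 0.89 [216.7, 184.9, 285.6, 230.7]
control [0.499 0.233 0.123] -0.9617258016113022
fixture 0.9 [355.4, 155.2, 427.9, 210.8]
fixture [ 0.566 -0.22   0.083] -0.9643032168270833
tcontrol origin 210 177 scale 5
tfixture origin 350 152 scale 5
scontrol origin 271 136 scale 5
sfixture origin 296 227 scale 5
```

View pics/c1.png

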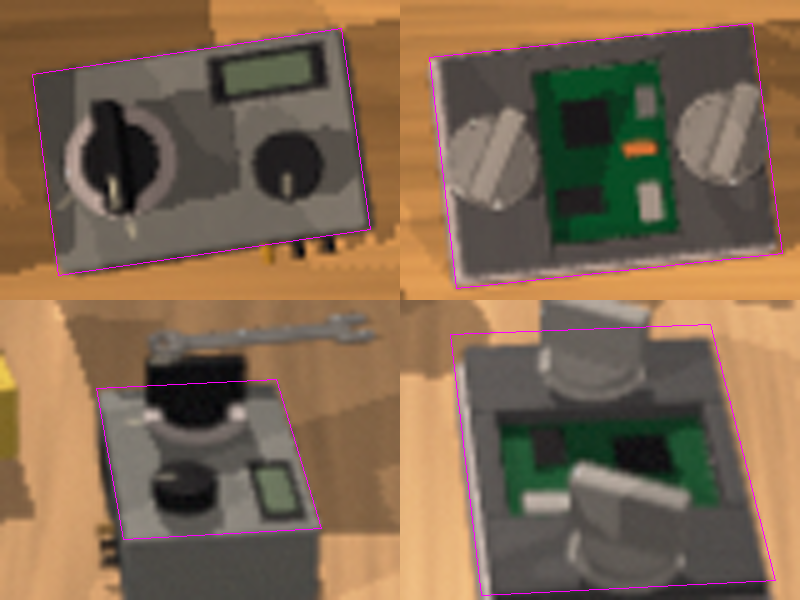

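The control fit is good. The fixture frame sits slightly inside its base, so I'll measure the bolts directly with zoomed crops.

```bash
cat > ov.py <<'E'
from fit import *
def tile(f,P,bars,w=40,h=30,sc=10):
    c=proj(f,P)[0].round().astype(int);x0,y0=c[0]-w//2,c[1]-h//2
    im=cv2.resize(f['pixels'][y0:y0+h,x0:x0+w,::-1],None,fx=sc,fy=sc,interpolation=cv2.INTER_CUBIC)
    for B in bars:
        for u,v in np.round((proj(f,B)-[x0,y0]+.5)*sc).astype(int): cv2.circle(im,(int(u),int(v)),2,(255,0,255),-1)
    return im,(x0,y0)
def mk(items,fn,t,s,z0=.0605,z1=.0965,L=.062):
    rows=[]
    for f in(t,s):
        r=[]
        for x,y,a in items:
            fl=[[x+.025*np.cos(k),y+.025*np.sin(k),z0] for k in np.arange(0,6.28,.524)]
            im,o=tile(f,[x,y,.08],[box([x,y,a],L,.016,z1)[4:],fl]);r.append(im);print(o)
        rows.append(np.hstack(r))
    cv2.imwrite('pics/'+fn,np.vstack(rows))
if __name__=='__main__':
    mk([(.560,-.145,-.436),(.572,-.295,-.29)],'c2.png',t,s)
E
python3 ov.py
```

```text
(np.int64(348), np.int64(169))
(np.int64(396), np.int64(164))
(np.int64(313), np.int64(216))
(np.int64(320), np.int64(252))
```

View pics/c2.png

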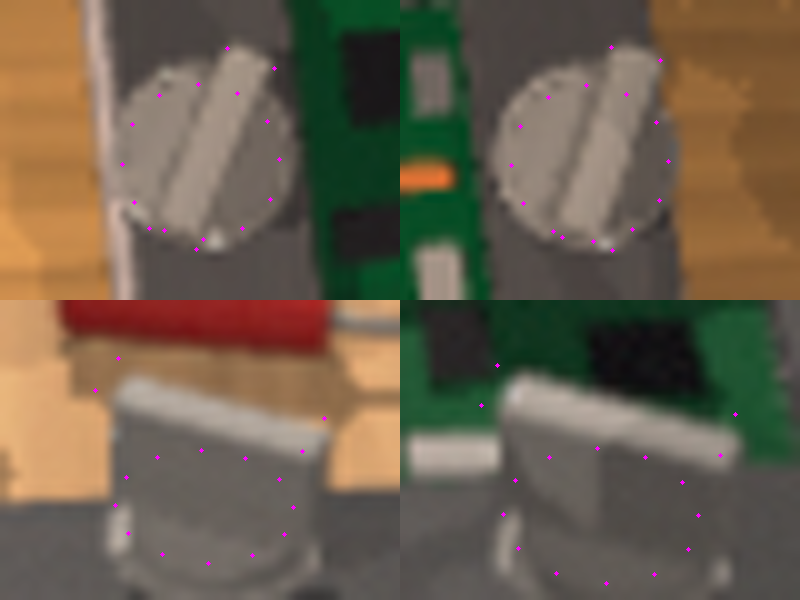

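```bash
cat > f2.py <<'E'
from ov import *
from scipy.optimize import least_squares
O={'A':((348,169),[(232,45),(272,65),(205,237),(165,225)],(313,216),[(128,75),(117,103),(318,158),(330,132)]),
   'B':((396,164),[(215,45),(260,63),(203,237),(160,224)],(320,252),[(115,74),(103,108),(328,167),(342,135)])}
for k,(o,a,p,b) in O.items():
    ut=np.array(a)/10+o-.5;us=np.array(b)/10+p-.5
    print(k,'tri centre',tri(t,ut.mean(0),s,us.mean(0)))
    g=onplane(t,ut.mean(0),.0965)[0];print(' top@.0965',g, 'side@.0965',onplane(s,us.mean(0),.0965)[0])
    W=onplane(t,ut,.0965);d=(W[0]+W[1]-W[2]-W[3])/2;print(' top ang',np.arctan2(d[1],d[0]),np.hypot(*d[:2]))
    W=onplane(s,us,.0965);d=(W[2]+W[3]-W[0]-W[1])/2;print(' side ang',np.arctan2(d[1],d[0]),np.hypot(*d[:2]))
E
python3 f2.py
```

```text
A tri centre (array([ 0.563, -0.147,  0.094]), np.float64(0.0020100523571686285))
 top@.0965 [ 0.562 -0.147  0.097] side@.0965 [ 0.564 -0.151  0.097]
 top ang -0.39344727179239175 0.059295278425116844
 side ang -0.41493814515630456 0.05972127706027035
B tri centre (array([ 0.575, -0.295,  0.093]), np.float64(0.001433666314586129))
 top@.0965 [ 0.574 -0.295  0.097] side@.0965 [ 0.575 -0.299  0.097]
 top ang -0.3449588689820041 0.058500484558607437
 side ang -0.3693476119143803 0.05988257577130707
```

```bash
cat > go.py <<'E'
from h import *
import sys
x,y,z,psi=map(float,sys.argv[1:5])
s=state();p=s['tool_pos'];R=cv2.Rodrigues(np.zeros(3))[0]
from scipy.spatial.transform import Rotation as Ro
q=s['tool_rot'];R=Ro.from_quat([q[1],q[2],q[3],q[0]]).as_matrix()
d=R.T@(np.array([x,y,z])-p)*1000
a=np.arctan2(R[1,0],R[0,0])
turn=(a-psi+np.pi)%(2*np.pi)-np.pi
print('t',round(s['time'],2),'pos',p.round(4),'psi',round(a,3),'j6',round(s['joint_pos'][5],3),'d',d.round(1),'turn',round(turn,3),'F',s['contact_force'].round(1),'M',s['ft_torque'].round(2),'w',round(s['gripper_width'],3),'g',round(s['grasp_force'],1))
E
python3 go.py .575 -.296 .2 2.78
```

```text
t 0.75 pos [ 0.2689 -0.5642  0.2503] psi 0.445 j6 -0.119 d [ 391.7 -110.4   50.3] turn -2.335 F [ 0.8 -0.4 -0.3] M [ 0.09 -0.05  0.  ] w 1.005 g 0.0
```

{"op": "apply_moves", "data": {"series": [{"dx":40,"dy":-11,"turn":-0.12},{"dx":80,"dy":-22,"turn":-0.24},{"dx":120,"dy":-33,"turn":-0.36},{"dx":160,"dy":-44,"turn":-0.48},{"dx":200,"dy":-55,"turn":-0.6}]}}

```text
invalid input at $.series[0]: expected keys jaw, dx, dy, dz, turn
```

```bash
python3 go.py .575 -.296 .2 2.78
```

```text
t 0.75 pos [ 0.2689 -0.5642  0.2503] psi 0.445 j6 -0.119 d [ 391.7 -110.4   50.3] turn -2.335 F [ 0.8 -0.4 -0.3] M [ 0.09 -0.05  0.  ] w 1.005 g 0.0
```

{"op": "apply_moves", "data": {"series": [{"dx":392,"dy":-110,"dz":40,"turn":-2.335,"jaw":0},{"dx":392,"dy":-110,"dz":40,"turn":-2.335,"jaw":0},{"dx":392,"dy":-110,"dz":40,"turn":-2.335,"jaw":0},{"dx":392,"dy":-110,"dz":40,"turn":-2.335,"jaw":0},{"dx":392,"dy":-110,"dz":40,"turn":-2.335,"jaw":0}]}}

```text
time: 1.17
tool_pos: [0.4261, -0.4264, 0.23]
tool_rot: [0.0, 0.859, 0.512, 0.0]
contact_force: [1.3, -0.8, -0.8]
gripper_width: 1.003
grasp_force: 0.0
```

```bash
python3 go.py .575 -.296 .2 2.78
```

```text
t 1.17 pos [ 0.4261 -0.4264  0.23  ] psi 1.075 j6 -0.414 d [185.5  69.   30. ] turn -1.705 F [ 1.3 -0.8 -0.8] M [-0.02  0.02  0.01] w 1.003 g 0.0
```

{"op": "apply_moves", "data": {"series": [{"dx":186,"dy":69,"dz":30,"turn":-1.705,"jaw":0},{"dx":186,"dy":69,"dz":30,"turn":-1.705,"jaw":0},{"dx":186,"dy":69,"dz":30,"turn":-1.705,"jaw":0},{"dx":186,"dy":69,"dz":30,"turn":-1.705,"jaw":0},{"dx":186,"dy":69,"dz":30,"turn":-1.705,"jaw":0}]}}

```text
time: 1.58
tool_pos: [0.5766, -0.2954, 0.1996]
tool_rot: [0.0, 0.659, 0.752, 0.0]
contact_force: [0.2, -0.4, -0.4]
gripper_width: 1.005
grasp_force: 0.0
```

{"op": "apply_moves", "data": {"series": [{"dx":0,"dy":0,"dz":0,"turn":-1.08,"jaw":0},{"dx":0,"dy":0,"dz":0,"turn":-1.08,"jaw":0},{"dx":0,"dy":0,"dz":0,"turn":-1.08,"jaw":0},{"dx":0,"dy":0,"dz":0,"turn":-1.08,"jaw":0},{"dx":0,"dy":0,"dz":0,"turn":-1.08,"jaw":0}]}}

```text
time: 2.0
tool_pos: [0.5751, -0.2975, 0.1999]
tool_rot: [-0.0, 0.396, 0.918, -0.0]
contact_force: [-0.4, -0.2, -0.3]
gripper_width: 1.001
grasp_force: 0.0
```

```bash
python3 go.py .575 -.296 .0855 2.78
```

```text
t 2.0 pos [ 0.5751 -0.2975  0.1999] psi 2.326 j6 -1.348 d [  1.1   1.  114.4] turn -0.454 F [-0.4 -0.2 -0.3] M [-0.02 -0.    0.02] w 1.001 g 0.0
```

{"op": "apply_moves", "data": {"series": [{"dx":1,"dy":1,"dz":20,"turn":-0.454,"jaw":0},{"dx":1,"dy":1,"dz":40,"turn":-0.454,"jaw":0},{"dx":1,"dy":1,"dz":50,"turn":-0.454,"jaw":0},{"dx":1,"dy":1,"dz":60,"turn":-0.454,"jaw":0},{"dx":1,"dy":1,"dz":60,"turn":-0.454,"jaw":0}]}}

```text
time: 2.42
tool_pos: [0.5735, -0.2954, 0.1369]
tool_rot: [-0.002, 0.182, 0.983, 0.001]
contact_force: [0.2, 0.7, -0.6]
gripper_width: 1.005
grasp_force: 0.0
```

```bash
python3 go.py .575 -.296 .0855 2.78; python3 - <<'E'
from ov import *
t=shot('top');s=shot('side')
a,_=tile(s,[.575,-.296,.11],[],60,50,8)
b,_=tile(t,[.575,-.296,.11],[],40,50,8)
cv2.imwrite('pics/c3.png',np.hstack([a,b]))
E
```

```text
t 2.42 pos [ 0.5735 -0.2954  0.1369] psi 2.775 j6 -1.795 d [-1.8 -0.1 51.4] turn -0.005 F [ 0.2  0.7 -0.6] M [-0.01 -0.02  0.02] w 1.005 g 0.0
```

View pics/c3.png

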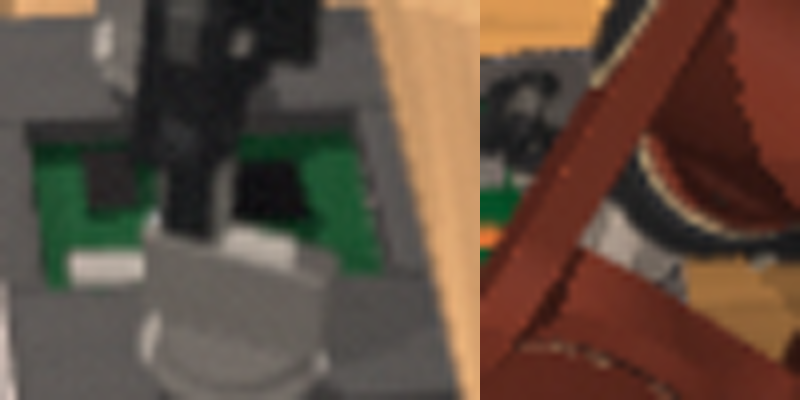

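```bash
python3 - <<'E'
from ov import *
c=proj(s,[.575,-.296,.11])[0].round()
for sg in(-1,1):
  for z in(.118,.131):
    p=[.5735+sg*.05*.353,-.2954+sg*.05*.936,z];print(sg,z,(proj(s,p)[0]-c+[30,25])*8)
E
```

```text
-1 0.118 [183.392 278.497]
-1 0.131 [185.214 246.45 ]
1 0.118 [282.253  80.923]
1 0.131 [284.533  49.591]
```

The picture shows the near finger tip at about (195,238), in front of the bar, which matches the projection. The jaws straddle the bar, so I'll descend and close.

{"op": "apply_moves", "data": {"series": [{"dx":-1.5,"dy":0,"dz":20,"turn":0,"jaw":0},{"dx":-1.5,"dy":0,"dz":35,"turn":0,"jaw":0},{"dx":-1.5,"dy":0,"dz":46,"turn":0,"jaw":0},{"dx":-1.5,"dy":0,"dz":52,"turn":0,"jaw":0},{"dx":-1.5,"dy":0,"dz":52,"turn":0,"jaw":0}]}}

```text
time: 2.93
tool_pos: [0.5751, -0.2961, 0.0856]
tool_rot: [-0.002, 0.183, 0.983, 0.001]
contact_force: [-0.2, 0.1, 0.5]
gripper_width: 0.999
grasp_force: 0.0
```

{"op": "apply_moves", "data": {"series": [{"dx":0,"dy":0,"dz":0,"turn":0,"jaw":0.6},{"dx":0,"dy":0,"dz":0,"turn":0,"jaw":0.7},{"dx":0,"dy":0,"dz":0,"turn":0,"jaw":1},{"dx":0,"dy":0,"dz":0,"turn":0,"jaw":1},{"dx":0,"dy":0,"dz":0,"turn":0,"jaw":1}]}}

```text
time: 3.35
tool_pos: [0.5767, -0.2971, 0.0887]
tool_rot: [0.001, 0.183, 0.983, -0.0]
contact_force: [-0.3, 0.5, -0.5]
gripper_width: 0.303
grasp_force: 0.0
```

```bash
python3 go.py .575 -.296 .0855 2.78
```

```text
t 3.35 pos [ 0.5767 -0.2971  0.0887] psi 2.774 j6 -1.793 d [1.9 0.4 3.2] turn -0.006 F [-0.3  0.5 -0.5] M [0.02 0.03 0.03] w 0.303 g 0.0
```

{"op": "apply_moves", "data": {"series": [{"dx":0,"dy":0,"dz":0,"turn":0,"jaw":1},{"dx":0,"dy":0,"dz":0,"turn":0,"jaw":1},{"dx":0,"dy":0,"dz":0,"turn":0,"jaw":1}]}}

```text
time: 3.6
tool_pos: [0.5759, -0.2994, 0.0891]
tool_rot: [0.0, 0.183, 0.983, -0.002]
contact_force: [-2.5, -7.0, 1.4]
gripper_width: 0.175
grasp_force: 59.7
```

```bash
python3 go.py .575 -.296 .0855 2.78
```

```text
t 3.6 pos [ 0.5759 -0.2994  0.0891] psi 2.774 j6 -1.793 d [2.1 2.8 3.5] turn -0.006 F [-2.5 -7.   1.4] M [-0.92  0.44  0.06] w 0.175 g 59.7
```

{"op": "apply_moves", "data": {"series": [{"dx":0,"dy":-2.5,"dz":0,"turn":0.1,"jaw":1},{"dx":0,"dy":-2.5,"dz":0,"turn":0.2,"jaw":1},{"dx":0,"dy":-2.5,"dz":0,"turn":0.3,"jaw":1},{"dx":0,"dy":-2.5,"dz":0,"turn":0.4,"jaw":1},{"dx":0,"dy":-2.5,"dz":0,"turn":0.5,"jaw":1}]}}

```text
time: 4.02
tool_pos: [0.5759, -0.2995, 0.089]
tool_rot: [0.001, 0.423, 0.906, -0.0]
contact_force: [-0.8, 0.6, 3.3]
gripper_width: 0.174
grasp_force: 59.8
```

```bash
python3 go.py .575 -.299 .0855 1.65
```

```text
t 4.02 pos [ 0.5759 -0.2995  0.089 ] psi 2.269 j6 -1.292 d [ 1.  -0.4  3.5] turn 0.619 F [-0.8  0.6  3.3] M [0.07 0.01 0.07] w 0.174 g 59.8
```

Forces are low. Continuing the turn.

{"op": "apply_moves", "data": {"series": [{"dx":0,"dy":0,"dz":0,"turn":0.1,"jaw":1},{"dx":0,"dy":0,"dz":0,"turn":0.2,"jaw":1},{"dx":0,"dy":0,"dz":0,"turn":0.3,"jaw":1},{"dx":0,"dy":0,"dz":0,"turn":0.4,"jaw":1},{"dx":0,"dy":0,"dz":0,"turn":0.5,"jaw":1}]}}

```text
time: 4.43
tool_pos: [0.576, -0.2995, 0.089]
tool_rot: [0.001, 0.634, 0.774, 0.0]
contact_force: [-0.2, -0.1, 2.4]
gripper_width: 0.173
grasp_force: 59.8
```

{"op": "apply_moves", "data": {"series": [{"dx":0,"dy":0,"dz":0,"turn":0.05,"jaw":1},{"dx":0,"dy":0,"dz":0,"turn":0.1,"jaw":1},{"dx":0,"dy":0,"dz":0,"turn":0.13,"jaw":1},{"dx":0,"dy":0,"dz":0,"turn":0.13,"jaw":1}]}}

```text
time: 4.77
tool_pos: [0.576, -0.2995, 0.089]
tool_rot: [0.001, 0.681, 0.733, 0.0]
contact_force: [0.9, 0.9, 2.7]
gripper_width: 0.173
grasp_force: 59.9
```

```bash
python3 go.py .575 -.299 .0855 1.65
```

```text
t 4.77 pos [ 0.576  -0.2995  0.089 ] psi 1.644 j6 -0.668 d [ 0.6 -1.   3.5] turn -0.006 F [0.9 0.9 2.7] M [ 0.05 -0.12  0.27] w 0.173 g 59.9
```

{"op": "apply_moves", "data": {"series": [{"dx":0,"dy":0,"dz":0,"turn":0.03,"jaw":1},{"dx":0,"dy":0,"dz":0,"turn":0.06,"jaw":1},{"dx":0,"dy":0,"dz":0,"turn":0.06,"jaw":1}]}}

```text
time: 5.02
tool_pos: [0.576, -0.3001, 0.0891]
tool_rot: [0.002, 0.701, 0.713, -0.001]
contact_force: [-0.9, -1.9, 2.9]
gripper_width: 0.177
grasp_force: 79.3
```

```bash
python3 go.py .575 -.299 .0855 1.65
```

```text
t 5.02 pos [ 0.576  -0.3001  0.0891] psi 1.587 j6 -0.61 d [ 1.1 -1.   3.6] turn -0.063 F [-0.9 -1.9  2.9] M [-0.49 -0.02  1.05] w 0.177 g 79.3
```

{"op": "apply_moves", "data": {"series": [{"dx":0,"dy":0,"dz":0,"turn":-0.05,"jaw":1},{"dx":0,"dy":0,"dz":0,"turn":-0.05,"jaw":0},{"dx":0,"dy":0,"dz":0,"turn":-0.05,"jaw":0},{"dx":0,"dy":0,"dz":0,"turn":-0.05,"jaw":0},{"dx":0,"dy":0,"dz":0,"turn":-0.05,"jaw":0}]}}

```text
time: 5.43
tool_pos: [0.5751, -0.2989, 0.0874]
tool_rot: [-0.001, 0.685, 0.729, 0.0]
contact_force: [0.2, -0.2, 0.9]
gripper_width: 0.736
grasp_force: 0.0
```

{"op": "apply_moves", "data": {"series": [{"dx":0,"dy":0,"dz":-10,"turn":0,"jaw":0},{"dx":0,"dy":0,"dz":-40,"turn":0,"jaw":0},{"dx":0,"dy":0,"dz":-75,"turn":0,"jaw":0},{"dx":0,"dy":0,"dz":-75,"turn":-0.1,"jaw":0},{"dx":0,"dy":0,"dz":-75,"turn":-0.2,"jaw":0}]}}

```text
time: 5.85
tool_pos: [0.5773, -0.3004, 0.1679]
tool_rot: [0.004, 0.607, 0.795, 0.0]
contact_force: [-0.9, -0.2, -1.2]
gripper_width: 0.999
grasp_force: 0.0
```

```bash
python3 go.py .564 -.151 .16 2.73
```

```text
t 5.85 pos [ 0.5773 -0.3004  0.1679] psi 1.838 j6 -0.862 d [147.6  26.6   7.2] turn -0.892 F [-0.9 -0.2 -1.2] M [ 0.03 -0.07  0.02] w 0.999 g 0.0
```

{"op": "apply_moves", "data": {"series": [{"dx":148,"dy":26.5,"dz":0,"turn":-0.892,"jaw":0},{"dx":148,"dy":26.5,"dz":0,"turn":-0.892,"jaw":0},{"dx":148,"dy":26.5,"dz":0,"turn":-0.892,"jaw":0},{"dx":148,"dy":26.5,"dz":0,"turn":-0.892,"jaw":0},{"dx":148,"dy":26.5,"dz":0,"turn":-0.892,"jaw":0}]}}

```text
time: 6.27
tool_pos: [0.562, -0.1448, 0.1634]
tool_rot: [-0.0, 0.33, 0.944, 0.001]
contact_force: [0.3, -0.8, -0.9]
gripper_width: 0.995
grasp_force: 0.0
```

{"op": "apply_moves", "data": {"series": [{"dx":0,"dy":0,"dz":0,"turn":-0.267,"jaw":0},{"dx":0,"dy":0,"dz":0,"turn":-0.267,"jaw":0},{"dx":0,"dy":0,"dz":0,"turn":-0.267,"jaw":0},{"dx":0,"dy":0,"dz":0,"turn":-0.267,"jaw":0}]}}

```text
time: 6.6
tool_pos: [0.5627, -0.1493, 0.1636]
tool_rot: [0.0, 0.208, 0.978, -0.0]
contact_force: [-0.1, 0.7, 0.5]
gripper_width: 1.004
grasp_force: 0.0
```

```bash
python3 go.py .564 -.151 .0865 2.73
```

```text
t 6.6 pos [ 0.5627 -0.1493  0.1636] psi 2.723 j6 -1.54 d [-1.8 -1.  77.1] turn -0.007 F [-0.1  0.7  0.5] M [ 0.04  0.08 -0.01] w 1.004 g 0.0
```

{"op": "apply_moves", "data": {"series": [{"dx":-1.5,"dy":-1,"dz":30,"turn":0,"jaw":0},{"dx":-1.5,"dy":-1,"dz":55,"turn":0,"jaw":0},{"dx":-1.5,"dy":-1,"dz":70,"turn":0,"jaw":0},{"dx":-1.5,"dy":-1,"dz":77,"turn":0,"jaw":0},{"dx":-1.5,"dy":-1,"dz":77,"turn":0,"jaw":0.5}]}}

```text
time: 7.02
tool_pos: [0.5622, -0.1506, 0.0839]
tool_rot: [-0.002, 0.207, 0.978, 0.0]
contact_force: [-0.1, -0.1, 0.7]
gripper_width: 0.883
grasp_force: 0.0
```

{"op": "apply_moves", "data": {"series": [{"dx":0,"dy":0,"dz":0,"turn":0,"jaw":0.6},{"dx":0,"dy":0,"dz":0,"turn":0,"jaw":1},{"dx":0,"dy":0,"dz":0,"turn":0,"jaw":1},{"dx":0,"dy":0,"dz":0,"turn":0,"jaw":1},{"dx":0,"dy":0,"dz":0,"turn":0,"jaw":1}]}}

```text
time: 7.43
tool_pos: [0.5645, -0.1506, 0.0874]
tool_rot: [0.001, 0.207, 0.978, 0.001]
contact_force: [-3.4, -0.7, -1.9]
gripper_width: 0.178
grasp_force: 58.5
```

{"op": "apply_moves", "data": {"series": [{"dx":0,"dy":0,"dz":0,"turn":0,"jaw":1},{"dx":0,"dy":0,"dz":0,"turn":0,"jaw":1}]}}

```text
time: 7.6
tool_pos: [0.5645, -0.1506, 0.0874]
tool_rot: [0.001, 0.206, 0.978, 0.0]
contact_force: [0.4, 3.7, 6.0]
gripper_width: 0.177
grasp_force: 59.9
```

```bash
python3 go.py .564 -.151 .0865 1.65
```

```text
t 7.6 pos [ 0.5645 -0.1506  0.0874] psi 2.726 j6 -1.544 d [ 0.3 -0.6  0.9] turn 1.076 F [0.4 3.7 6. ] M [ 0.5  -0.02 -0.02] w 0.177 g 59.9
```

Gripped and well centred. Turning it home.

{"op": "apply_moves", "data": {"series": [{"dx":0,"dy":1,"dz":0,"turn":0.1,"jaw":1},{"dx":0,"dy":1,"dz":0,"turn":0.2,"jaw":1},{"dx":0,"dy":1,"dz":0,"turn":0.3,"jaw":1},{"dx":0,"dy":1,"dz":0,"turn":0.4,"jaw":1},{"dx":0,"dy":1,"dz":0,"turn":0.5,"jaw":1}]}}

```text
time: 8.02
tool_pos: [0.5643, -0.1507, 0.0873]
tool_rot: [0.001, 0.444, 0.896, -0.001]
contact_force: [-2.8, -0.3, 7.2]
gripper_width: 0.175
grasp_force: 60.0
```

```bash
python3 go.py .564 -.151 .0865 1.65
```

```text
t 8.02 pos [ 0.5643 -0.1507  0.0873] psi 2.221 j6 -1.038 d [-0.1 -0.4  0.8] turn 0.571 F [-2.8 -0.3  7.2] M [-0.04  0.4   0.04] w 0.175 g 60.0
```

{"op": "apply_moves", "data": {"series": [{"dx":0,"dy":0,"dz":0,"turn":0.1,"jaw":1},{"dx":0,"dy":0,"dz":0,"turn":0.2,"jaw":1},{"dx":0,"dy":0,"dz":0,"turn":0.3,"jaw":1},{"dx":0,"dy":0,"dz":0,"turn":0.4,"jaw":1},{"dx":0,"dy":0,"dz":0,"turn":0.5,"jaw":1}]}}

```text
time: 8.43
tool_pos: [0.5641, -0.1508, 0.0874]
tool_rot: [0.001, 0.652, 0.758, -0.001]
contact_force: [-2.5, 0.5, 7.1]
gripper_width: 0.174
grasp_force: 60.1
```

{"op": "apply_moves", "data": {"series": [{"dx":0,"dy":0,"dz":0,"turn":0.05,"jaw":1},{"dx":0,"dy":0,"dz":0,"turn":0.1,"jaw":1},{"dx":0,"dy":0,"dz":0,"turn":0.13,"jaw":1},{"dx":0,"dy":0,"dz":0,"turn":0.13,"jaw":1}]}}

```text
time: 8.77
tool_pos: [0.5641, -0.1512, 0.0874]
tool_rot: [0.001, 0.697, 0.717, -0.001]
contact_force: [-3.0, -1.2, 6.3]
gripper_width: 0.179
grasp_force: 74.5
```

```bash
python3 go.py .564 -.151 .0865 1.65
```

```text
t 8.77 pos [ 0.5641 -0.1512  0.0874] psi 1.599 j6 -0.414 d [ 0.2 -0.1  0.9] turn -0.051 F [-3.  -1.2  6.3] M [-0.24  0.53  0.95] w 0.179 g 74.5
```

{"op": "apply_moves", "data": {"series": [{"dx":0,"dy":0,"dz":0,"turn":-0.045,"jaw":1},{"dx":0,"dy":0,"dz":0,"turn":-0.045,"jaw":0},{"dx":0,"dy":0,"dz":0,"turn":-0.045,"jaw":0},{"dx":0,"dy":0,"dz":0,"turn":-0.045,"jaw":0},{"dx":0,"dy":0,"dz":0,"turn":-0.045,"jaw":0}]}}

```text
time: 9.18
tool_pos: [0.5636, -0.1499, 0.0854]
tool_rot: [-0.0, 0.682, 0.731, -0.0]
contact_force: [-0.0, 0.4, 0.6]
gripper_width: 0.735
grasp_force: 0.0
```

{"op": "apply_moves", "data": {"series": [{"dx":0,"dy":0,"dz":-10,"turn":0,"jaw":0},{"dx":0,"dy":0,"dz":-40,"turn":0,"jaw":0},{"dx":0,"dy":0,"dz":-80,"turn":0,"jaw":0},{"dx":0,"dy":0,"dz":-110,"turn":-0.1,"jaw":0},{"dx":0,"dy":0,"dz":-110,"turn":-0.2,"jaw":0}]}}

```text
time: 9.6
tool_pos: [0.5678, -0.1515, 0.2056]
tool_rot: [0.007, 0.604, 0.797, 0.002]
contact_force: [0.6, 0.3, 0.8]
gripper_width: 0.999
grasp_force: 0.0
```

```bash
python3 go.py .493 .281 .2 -3.018
```

```text
t 9.6 pos [ 0.5678 -0.1515  0.2056] psi 1.845 j6 -0.662 d [436.6  45.2   2.3] turn -1.42 F [0.6 0.3 0.8] M [ 0.01 -0.   -0.02] w 0.999 g 0.0
```

{"op": "apply_moves", "data": {"series": [{"dx":438,"dy":43,"dz":0,"turn":-1.42,"jaw":0},{"dx":438,"dy":43,"dz":0,"turn":-1.42,"jaw":0},{"dx":438,"dy":43,"dz":0,"turn":-1.42,"jaw":0},{"dx":438,"dy":43,"dz":0,"turn":-1.42,"jaw":0},{"dx":438,"dy":43,"dz":0,"turn":-1.42,"jaw":0}]}}

```text
time: 10.02
tool_pos: [0.5277, 0.0569, 0.1968]
tool_rot: [0.001, 0.329, 0.944, 0.0]
contact_force: [1.2, 0.3, -0.6]
gripper_width: 0.997
grasp_force: 0.0
```

```bash
python3 go.py .493 .281 .2 -3.018
python3 - <<'E'
from ov import *
s0=s
t=shot('top');s=shot('side')
a,_=tile(s,[.57,-.225,.08],[],50,60,8)
# switch from the first pictures with model bar
p=(.493,.2826,.123)
fl=lambda z,r:[[p[0]+r*np.cos(k),p[1]+r*np.sin(k),z] for k in np.arange(0,6.28,.524)]
from fit import t as t0
b,o1=tile(t0,[p[0],p[1],.09],[box(p,.07,.016,.1085)[4:]],50,30,8)
c,o2=tile(s0,[p[0],p[1],.09],[box(p,.07,.016,.1085)[4:]],50,30,8)
print(o1,o2)
cv2.imwrite('pics/c4.png',np.hstack([a,np.vstack([b,c])]))
E
```

```text
t 10.02 pos [0.5277 0.0569 0.1968] psi 2.471 j6 -0.933 d [166.4 154.   -3.2] turn -0.794 F [ 1.2  0.3 -0.6] M [ 0.01  0.   -0.  ] w 0.997 g 0.0
(np.int64(207), np.int64(193)) (np.int64(285), np.int64(137))
```

View pics/c4.png

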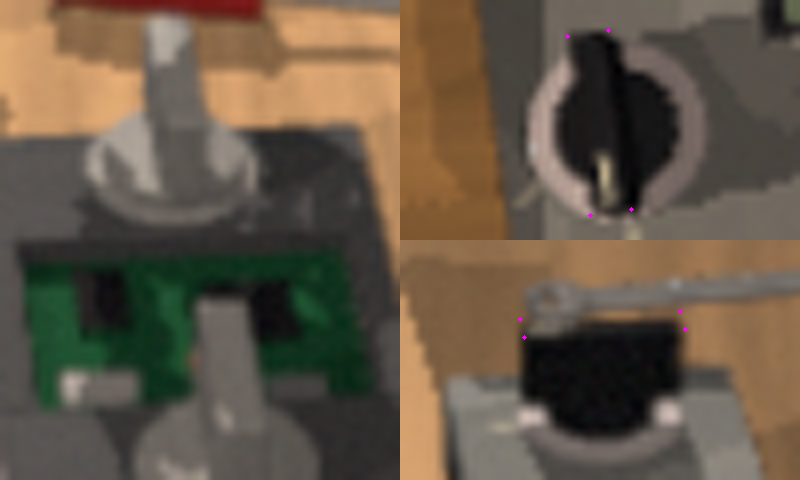

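Both bolt bars are now along the long side: the side view shows them in line at about (170,70) and (225,370). The switch model matches with a shift of about −3 mm in y, so I'll go on to the switch.

{"op": "apply_moves", "data": {"series": [{"dx":165,"dy":155,"dz":0,"turn":-0.79,"jaw":0},{"dx":165,"dy":155,"dz":0,"turn":-0.79,"jaw":0},{"dx":165,"dy":155,"dz":0,"turn":-0.79,"jaw":0},{"dx":165,"dy":155,"dz":0,"turn":-0.79,"jaw":0},{"dx":165,"dy":155,"dz":0,"turn":-0.79,"jaw":0}]}}

```text
time: 10.53
tool_pos: [0.499, 0.2627, 0.1968]
tool_rot: [0.001, 0.023, 1.0, -0.0]
contact_force: [1.7, 0.7, 0.4]
gripper_width: 1.002
grasp_force: 0.0
```

```bash
python3 go.py .493 .2795 .16 -3.018
```

```text
t 10.53 pos [0.499  0.2627 0.1968] psi 3.095 j6 -1.171 d [ 6.8 16.5 36.8] turn -0.17 F [1.7 0.7 0.4] M [-0.02 -0.02  0.  ] w 1.002 g 0.0
```

{"op": "apply_moves", "data": {"series": [{"dx":5.5,"dy":17,"dz":35,"turn":-0.17,"jaw":0},{"dx":5.5,"dy":17,"dz":35,"turn":-0.17,"jaw":0},{"dx":5.5,"dy":17,"dz":35,"turn":-0.17,"jaw":0},{"dx":5.5,"dy":17,"dz":35,"turn":-0.17,"jaw":0}]}}

```text
time: 10.87
tool_pos: [0.4948, 0.2785, 0.1613]
tool_rot: [0.0, -0.058, 0.998, -0.0]
contact_force: [0.5, -0.5, 0.3]
gripper_width: 1.002
grasp_force: 0.0
```

```bash
python3 go.py .493 .2795 .0985 -3.018
```

```text
t 10.87 pos [0.4948 0.2785 0.1613] psi -3.025 j6 -1.306 d [ 1.7  1.2 62.8] turn -0.007 F [ 0.5 -0.5  0.3] M [ 0.02 -0.02 -0.02] w 1.002 g 0.0
```

{"op": "apply_moves", "data": {"series": [{"dx":1,"dy":1,"dz":25,"turn":0,"jaw":0},{"dx":1,"dy":1,"dz":45,"turn":0,"jaw":0},{"dx":1,"dy":1,"dz":57,"turn":0,"jaw":0},{"dx":1,"dy":1,"dz":62,"turn":0,"jaw":0},{"dx":1,"dy":1,"dz":62,"turn":0,"jaw":0.5}]}}

```text
time: 11.28
tool_pos: [0.4932, 0.2788, 0.0984]
tool_rot: [-0.001, -0.059, 0.998, -0.0]
contact_force: [0.3, -0.8, 0.0]
gripper_width: 0.887
grasp_force: 0.0
```

{"op": "apply_moves", "data": {"series": [{"dx":0,"dy":0,"dz":0,"turn":0,"jaw":0.6},{"dx":0,"dy":0,"dz":0,"turn":0,"jaw":1},{"dx":0,"dy":0,"dz":0,"turn":0,"jaw":1},{"dx":0,"dy":0,"dz":0,"turn":0,"jaw":1},{"dx":0,"dy":0,"dz":0,"turn":0,"jaw":1}]}}

```text
time: 11.7
tool_pos: [0.4938, 0.2795, 0.1001]
tool_rot: [0.001, -0.06, 0.998, -0.0]
contact_force: [-2.1, 0.1, -2.6]
gripper_width: 0.176
grasp_force: 58.5
```

{"op": "apply_moves", "data": {"series": [{"dx":0,"dy":0,"dz":0,"turn":0,"jaw":1},{"dx":0,"dy":0,"dz":0,"turn":0,"jaw":1}]}}

```text
time: 11.87
tool_pos: [0.4938, 0.2795, 0.1001]
tool_rot: [0.001, -0.06, 0.998, -0.0]
contact_force: [-1.0, -2.7, 5.8]
gripper_width: 0.177
grasp_force: 59.7
```

```bash
python3 go.py .493 .2795 .0975 2.158
```

```text
t 11.87 pos [0.4938 0.2795 0.1001] psi -3.022 j6 -1.305 d [0.8 0.1 2.6] turn 1.103 F [-1.  -2.7  5.8] M [-0.52  0.18  0.07] w 0.177 g 59.7
```

Centred on the switch. I'll turn it 1.15 rad to the stop, checking the torque.

{"op": "apply_moves", "data": {"series": [{"dx":0,"dy":0,"dz":0,"turn":0.1,"jaw":1},{"dx":0,"dy":0,"dz":0,"turn":0.2,"jaw":1},{"dx":0,"dy":0,"dz":0,"turn":0.3,"jaw":1},{"dx":0,"dy":0,"dz":0,"turn":0.4,"jaw":1},{"dx":0,"dy":0,"dz":0,"turn":0.5,"jaw":1}]}}

```text
time: 12.28
tool_pos: [0.4938, 0.2797, 0.1001]
tool_rot: [0.001, 0.191, 0.981, 0.0]
contact_force: [-0.6, -2.3, 4.8]
gripper_width: 0.176
grasp_force: 59.7
```

{"op": "apply_moves", "data": {"series": [{"dx":0,"dy":0,"dz":0,"turn":0.1,"jaw":1},{"dx":0,"dy":0,"dz":0,"turn":0.2,"jaw":1},{"dx":0,"dy":0,"dz":0,"turn":0.3,"jaw":1},{"dx":0,"dy":0,"dz":0,"turn":0.4,"jaw":1},{"dx":0,"dy":0,"dz":0,"turn":0.5,"jaw":1}]}}

```text
time: 12.7
tool_pos: [0.4939, 0.2797, 0.1]
tool_rot: [0.001, 0.428, 0.904, 0.0]
contact_force: [-1.1, -1.5, 5.1]
gripper_width: 0.175
grasp_force: 59.6
```

```bash
python3 go.py .493 .2795 .0975 2.158
```

```text
t 12.7 pos [0.4939 0.2797 0.1   ] psi 2.256 j6 -0.301 d [ 0.4 -0.8  2.5] turn 0.098 F [-1.1 -1.5  5.1] M [-0.37  0.1   0.15] w 0.175 g 59.6
```

{"op": "apply_moves", "data": {"series": [{"dx":0,"dy":0,"dz":0,"turn":0.05,"jaw":1},{"dx":0,"dy":0,"dz":0,"turn":0.1,"jaw":1},{"dx":0,"dy":0,"dz":0,"turn":0.14,"jaw":1},{"dx":0,"dy":0,"dz":0,"turn":0.14,"jaw":1}]}}

```text
time: 13.03
tool_pos: [0.4939, 0.2798, 0.1001]
tool_rot: [0.001, 0.487, 0.874, 0.0]
contact_force: [-1.6, -2.8, 4.8]
gripper_width: 0.174
grasp_force: 70.8
```

```bash
python3 go.py .493 .2795 .0975 2.158
```

```text
t 13.03 pos [0.4939 0.2798 0.1001] psi 2.125 j6 -0.168 d [ 0.2 -0.9  2.6] turn -0.033 F [-1.6 -2.8  4.8] M [-0.35  0.15  1.69] w 0.174 g 70.8
```

{"op": "apply_moves", "data": {"series": [{"dx":0,"dy":0,"dz":0,"turn":0,"jaw":1},{"dx":0,"dy":0,"dz":0,"turn":0,"jaw":1},{"dx":0,"dy":0,"dz":0,"turn":0,"jaw":1},{"dx":0,"dy":0,"dz":0,"turn":0,"jaw":1},{"dx":0,"dy":0,"dz":0,"turn":0,"jaw":1}]}}

```text
time: 13.45
tool_pos: [0.4939, 0.2798, 0.1001]
tool_rot: [0.001, 0.486, 0.874, 0.0]
contact_force: [-0.7, -2.0, 4.0]
gripper_width: 0.174
grasp_force: 70.1
```

{"op": "apply_moves", "data": {"series": [{"dx":0,"dy":0,"dz":0,"turn":0,"jaw":1},{"dx":0,"dy":0,"dz":0,"turn":0,"jaw":1},{"dx":0,"dy":0,"dz":0,"turn":0,"jaw":1},{"dx":0,"dy":0,"dz":0,"turn":0,"jaw":1},{"dx":0,"dy":0,"dz":0,"turn":0,"jaw":1}]}}

```text
time: 13.87
tool_pos: [0.4939, 0.2798, 0.1001]
tool_rot: [0.001, 0.486, 0.874, 0.0]
contact_force: [-0.1, -1.8, 5.2]
gripper_width: 0.178
grasp_force: 70.1
```

{"op": "apply_moves", "data": {"series": [{"dx":0,"dy":0,"dz":0,"turn":0,"jaw":1},{"dx":0,"dy":0,"dz":0,"turn":0,"jaw":1},{"dx":0,"dy":0,"dz":0,"turn":0,"jaw":1},{"dx":0,"dy":0,"dz":0,"turn":0,"jaw":1},{"dx":0,"dy":0,"dz":0,"turn":0,"jaw":1}]}}

```text
time: 14.28
tool_pos: [0.4939, 0.2798, 0.1001]
tool_rot: [0.001, 0.486, 0.874, 0.0]
contact_force: [-0.8, -1.9, 6.1]
gripper_width: 0.176
grasp_force: 70.1
```

{"op": "apply_moves", "data": {"series": [{"dx":0,"dy":0,"dz":0,"turn":0,"jaw":1},{"dx":0,"dy":0,"dz":0,"turn":0,"jaw":1},{"dx":0,"dy":0,"dz":0,"turn":0,"jaw":1},{"dx":0,"dy":0,"dz":0,"turn":0,"jaw":1},{"dx":0,"dy":0,"dz":0,"turn":0,"jaw":1}]}}

```text
time: 14.7
tool_pos: [0.4939, 0.2797, 0.1001]
tool_rot: [0.001, 0.486, 0.874, 0.0]
contact_force: [0.2, -3.0, 4.7]
gripper_width: 0.177
grasp_force: 70.1
```

```bash
python3 go.py .493 .2795 .0975 -3.018
```

```text
t 14.7 pos [0.4939 0.2797 0.1001] psi 2.126 j6 -0.17 d [ 0.3 -0.9  2.6] turn -1.139 F [ 0.2 -3.   4.7] M [-0.34  0.11  1.63] w 0.177 g 70.1
```

{"op": "apply_moves", "data": {"series": [{"dx":0,"dy":0,"dz":0,"turn":-0.1,"jaw":1},{"dx":0,"dy":0,"dz":0,"turn":-0.2,"jaw":1},{"dx":0,"dy":0,"dz":0,"turn":-0.3,"jaw":1},{"dx":0,"dy":0,"dz":0,"turn":-0.4,"jaw":1},{"dx":0,"dy":0,"dz":0,"turn":-0.5,"jaw":1}]}}

```text
time: 15.12
tool_pos: [0.4938, 0.2797, 0.1]
tool_rot: [0.001, 0.255, 0.967, 0.0]
contact_force: [-1.8, -2.5, 5.7]
gripper_width: 0.178
grasp_force: 59.6
```

{"op": "apply_moves", "data": {"series": [{"dx":0,"dy":0,"dz":0,"turn":-0.1,"jaw":1},{"dx":0,"dy":0,"dz":0,"turn":-0.2,"jaw":1},{"dx":0,"dy":0,"dz":0,"turn":-0.3,"jaw":1},{"dx":0,"dy":0,"dz":0,"turn":-0.4,"jaw":1},{"dx":0,"dy":0,"dz":0,"turn":-0.5,"jaw":1}]}}

```text
time: 15.53
tool_pos: [0.4938, 0.2796, 0.1001]
tool_rot: [0.001, 0.008, 1.0, -0.0]
contact_force: [-1.8, -2.9, 5.1]
gripper_width: 0.173
grasp_force: 59.7
```

{"op": "apply_moves", "data": {"series": [{"dx":0,"dy":0,"dz":0,"turn":-0.05,"jaw":1},{"dx":0,"dy":0,"dz":0,"turn":-0.05,"jaw":0},{"dx":0,"dy":0,"dz":0,"turn":-0.05,"jaw":0},{"dx":0,"dy":0,"dz":0,"turn":-0.05,"jaw":0},{"dx":0,"dy":0,"dz":0,"turn":-0.05,"jaw":0}]}}

```text
time: 15.95
tool_pos: [0.4929, 0.2798, 0.0985]
tool_rot: [-0.0, -0.014, 1.0, 0.0]
contact_force: [-0.6, -0.5, 0.6]
gripper_width: 0.737
grasp_force: 0.0
```

{"op": "apply_moves", "data": {"series": [{"dx":0,"dy":0,"dz":0,"turn":0,"jaw":0},{"dx":0,"dy":0,"dz":-15,"turn":0,"jaw":0},{"dx":0,"dy":0,"dz":-45,"turn":0,"jaw":0},{"dx":0,"dy":0,"dz":-80,"turn":0,"jaw":0},{"dx":0,"dy":0,"dz":-110,"turn":0,"jaw":0}]}}

```text
time: 16.37
tool_pos: [0.4931, 0.2797, 0.2103]
tool_rot: [-0.0, -0.014, 1.0, 0.0]
contact_force: [-0.2, 0.2, 0.8]
gripper_width: 0.999
grasp_force: 0.0
```

```bash
python3 go.py .493 .2795 .25 -3.018
python3 - <<'E'
from ov import *
f=shot('side')
a,_=tile(f,[.5,.25,.09],[],50,50,8);b,_=tile(f,[.57,-.225,.08],[],50,50,8)
cv2.imwrite('pics/c5.png',np.hstack([a,b]))
E
```

```text
t 16.37 pos [0.4931 0.2797 0.2103] psi -3.113 j6 -1.215 d [  0.1  -0.2 -39.7] turn -0.095 F [-0.2  0.2  0.8] M [ 0.06 -0.   -0.01] w 0.999 g 0.0
```

View pics/c5.png

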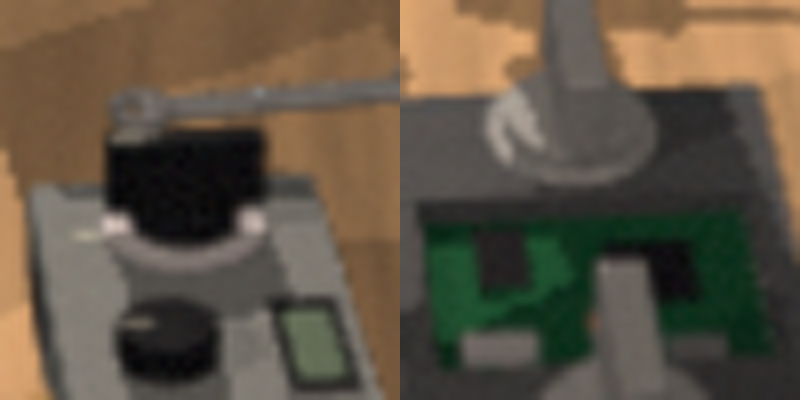

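The switch is back at rest (bar at about (185,180), same as at the start), the dial is unmoved, both bolts are home, and the gripper is clear. I'll let things settle briefly and hand in.

{"op": "apply_moves", "data": {"series": [{"dx":0,"dy":0,"dz":0,"turn":0,"jaw":0},{"dx":0,"dy":0,"dz":0,"turn":0,"jaw":0},{"dx":0,"dy":0,"dz":0,"turn":0,"jaw":0},{"dx":0,"dy":0,"dz":0,"turn":0,"jaw":0},{"dx":0,"dy":0,"dz":0,"turn":0,"jaw":0}]}}

```text
time: 16.83
tool_pos: [0.4924, 0.2793, 0.207]
tool_rot: [-0.002, -0.015, 1.0, -0.001]
contact_force: [0.2, -0.2, 0.0]
gripper_width: 0.999
grasp_force: 0.0
```

```bash
python3 -c "
from plant import ticket
print(ticket.job_done())"
```

```text
the job is handed in; nothing more can be done
None
```

I turned both bolts home against their stops, then held the start switch at its stop for about 1.7 s; I turned it most of the way back in the grip before letting go, it is back at rest, and the job was handed in at about 17 s with no verdict returned.

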